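Turn the mist over to the narrow outlet of a humidifier

TASK

In the mushroom house, turn the mist box over to its narrow outlet: push the lever on the narrow outlet's damper ring round until that iris is fully open, and push the lever on the wide outlet's ring round, towards shut, to the quarter-open mark. Push each lever gently by its upright black handle with a fingertip or the side of the fingers, without pinching or forcing it, and do not shift or lift anything else that stands about. The order does not matter.

Things in the scene. Friction and masses are not known exactly. Their poses are not given: they have to be found in the camera images.
- mist_box: Humidifier: a low fixed stainless-steel box, 350 x 590 mm and 140 mm tall, on the bench; its flat lid carries the two damper outlets side by side, either one on the left. Origin: centre of its underside on the bench; z up, -x is its front with drain cock and switch.
- wide_damper: Iris damper of the wide outlet, fixed on the lid: upright round steel spigot 160 mm across with an iris in it, mouth 80 mm above the lid, in a housing disc 220 mm across, top 42 mm above the lid. Origin: on the ring's vertical axis at lid height (0.14 m above the bench); z up; -x runs through the middle of its scale. At joint value q its lever points along (-cos(q-0.7), -sin(q-0.7), 0).
- wide_lever (a joint): Turn of the wide ring and lever about the damper's vertical axis, rad: 0 = shut stop (first long mark), 0.35 = quarter open (second), 0.70, 1.05, 1.40 = fully open stop (fifth). Grows counter-clockwise seen from above: shut is the left end for one standing at the robot. Starts at 0.75 to 1.25. Friction, about 3 N at the handle, no spring: it stays where it is left.
- wide_handle (a point): Point on the axis of the wide lever's handle: an upright round black post, 15 to 19 mm across, 137 mm from the ring's axis, reaching from 52 to 100 mm above the lid; this point lies 78 mm above the lid. It stands on a flat lever arm 16 mm wide, top 52 mm above the lid, whose narrow pointer tip lies 13 mm farther out, 150 mm from the ring's axis.
- wide_quarter_mark (a point): Middle of the wide scale's quarter-open mark, 156 mm from the ring's axis, 43 mm above the lid. The scale is a flat metal sector beside the housing (same height) with five long black marks 0.35 rad apart, shorter ones between; a solid black disc lies beyond the shut end, a black circle (outline) beyond the open end. The quarter mark is the second long one from the shut end.
- narrow_damper: Iris damper of the narrow outlet, like wide_damper in build and heights but smaller: spigot 100 mm across, housing disc 160 mm across. Origin, axes, scale, lever direction and signs as there.
- narrow_lever (a joint): Turn of the narrow outlet's ring and lever, rad, as wide_lever: 0 = shut stop, 1.40 = fully open stop (rigid). Starts between 0.1 and 0.6. Friction about 3 N at the handle, no spring.
- narrow_handle (a point): Point on the axis of the narrow lever's handle, the same post as on the wide lever, 107 mm from the ring's axis, 78 mm above the lid; the pointer tip reaches 120 mm from the axis.
- narrow_open_mark (a point): Middle of the fully-open mark, the last long mark next to the black circle, on the narrow outlet's scale, 126 mm from the ring's axis, 43 mm above the lid.
- hose_clamp: Loose steel band, 68 mm across and 14 mm tall, flat on the lid between the two dampers. Origin: centre of its underside. Leave alone.
- hygrometer: Loose white instrument, 28 x 64 mm, 72 mm tall, standing on the bench at one side of the mist box. Origin: centre of its underside. Leave alone.
- dowel_jar: Loose small glass jar, 48 mm across, 65 mm tall, on the bench at the other side of the mist box. Origin: centre of its underside. Leave alone.
- spray_bottle: Loose white spray bottle, 76 mm across, 195 mm tall, on the bench right of the mist box. Origin: centre of its underside. Leave alone.
- screwdriver: Loose screwdriver lying on the back edge of the lid, behind and between the two dampers. Leave alone.
- punnet: Loose cardboard tray, 150 x 110 mm, 45 mm tall, on the bench left of the mist box. Origin: centre of its underside. Leave alone.
- mushroom: Loose mushroom, 48 mm across, 44 mm tall, standing on the front edge of the lid between the two scales. Origin: centre of its underside. Leave alone.

How it is judged:
By the outcome, as a careful person would: the job done as asked, in the order asked, and still so for the second after the job is handed in, with the robot touching nothing.
It also fails if it takes over 64 s, if anything falls off the work surface, if the arm or the gripper's body presses on something with over 40 N, if the wrist force passes 120 N, or if a joint passes its speed limit or range.

ROBOT

A 6-joint arm with a two-finger parallel gripper is mounted at the origin on the work surface. World frame = base frame: x ahead of the robot, y to its left, z up, the work surface at z = 0. Lengths are in m, angles in rad, forces in N, time in s.
With the tool pointing down it reaches from about 0.425 to 0.95 m from the base axis. Payload 14.7 kg.
Tool frame: the origin (TCP) lies at the centre of the arm's flange, where the gripper is bolted on; the fingertips stand 173 mm ahead of it and the grasp point (between the pads) lies 155 mm ahead of it; y points along the fingers, z is the direction in which the jaws open and shut, and the axes are right-handed (so a half turn about y gives the same grasp; the last joint's range is limited). The gripper opens to 85 mm and grips with 20 to 120 N. Pads are 22 mm wide; open, the fingers measure 114 mm over their backs; the gripper's body (76 mm by 85 mm) begins 54 mm behind the grasp point. The pads swing forward as they close: fully open they stand 13 mm farther back than shut.
Start: joints at [-1.296, 0.48, 1.596, -0, 1.065, -0.047], TCP at [0.206, -0.617, 0.405] pointing down, gripper open.
Joint ranges: [-2.75, 2.75], [-0.82, 2.05], [0.23, 2.67], [-1.56, 4.7], [0.09, 2.69], [-2.92, 2.92]. Speed limits (rad/s): [1.89, 1.89, 2.39, 3.01, 3.01, 3.01].

INTERFACE

Orientations are given as a 3x3 rotation matrix whose columns are the frame's x, y, z axes.
In Python, from rig import ctrl gives the robot as it stands. The module is installed in compiled form; this text tells all that it offers.
- The arm moves only by the shell command python3 -m jog 'ROWS' [FORCE]. ROWS is JSON, a list of rows, each a list of 5 numbers: the opening in per cent of the stroke, from 0 (shut) to 100 (fully open), then the shift along the tool's x, y, z in units of 25 mm (1.0 is 25 mm), then the turn about the tool's y in units of 6 degrees (1.0 is 6 degrees). A call has 1 to 8 rows; each row shifts and turns the commanded pose from where the row before left it, along the tool's axes as they then stand; what a row does not reach is not made up. A row lasts 1/10 s, in which the tool goes at most 50 mm and 8.59 degrees, less where a joint would pass 70% of its speed; a pose out of reach is approached as far as the arm can. A call is refused whole if a number of a shift passes 1 or a number of a turn 1, either way. A call with a gripper value outside its range is refused whole. The fingers move at their own pace and stop on an object; FORCE is the grip in N (left out, the last holds). Time passes only in rows, so rows that do not move let the fingers close. It gives the time, the measured TCP pose, the force and the opening at its end, in the units of the state.
- ctrl.sense(): the state, without advancing time (a new reading comes with each control period).
- ctrl.get_image(name): name is "scene" or "top" or "wrist"; returns (picture, depth): 480x640x3 uint8, red, green, blue; 480x640 float32, m along the optical axis (not along the pixel's ray), 0 where there is no reading.
- ctrl.calibration(name): a dict with "camera_matrix" (3x3 intrinsics, pixels), "pose" (4x4, takes a point from camera to world coordinates); the wrist camera has in their place "tool_from_camera" (4x4, takes a point from camera to tool coordinates, whose origin is the TCP and whose axes are the tool frame's). Camera axes: x right, y down, z forward; pixel columns grow to the right and rows downward; lengths in m; the calibration is good to about 2 mm. A picture is of the moment at which its call begins: read the wrist's pose just before it. calibration takes no time and is no camera call.
- ctrl.job_done(): hands the job in, once; it reports no verdict.
The state is a dict: "time_s": time; "joints": joint angles; "joint_vel": joint speeds; "joint_torque": joint torques, N m; "tool_pos": TCP position; "ee_rot": TCP orientation; "wrist_force": force on the tool from outside, world axes, zero at the start; "torque": the same for the moment, N m; "gripper_width": finger opening in m.
Only numpy, scipy, OpenCV 4.12 (cv2) and the standard library are available. Lean on these libraries where they do the work, as an engineer would, in place of code of your own. Each camera call takes 0.05 s, during which the arm holds its last target.

## Working session

There is one attempt and no reset: what is moved stays moved. The work goes in short steps, Python scripts to look and compute and a shell command to move; the robot and the scene stay as the last step left them, time stands still between calls to the robot, and variables do not carry over. Pictures are saved under pics/ and viewed, and the job is handed in when it is done.

```bash
mkdir -p pics
python3 - <<'E'
from rig import ctrl
import cv2,numpy as np
s=ctrl.sense();print({k:np.round(v,3).tolist() for k,v in s.items()})
for n in("scene","top"):
    p,d=ctrl.get_image(n);cv2.imwrite(f"pics/{n}0.png",p[:,:,::-1]);np.save(f"{n}0_d.npy",d)
    c=ctrl.calibration(n);print(n,np.round(c["camera_matrix"],1).tolist(),np.round(c["pose"],3).tolist())
print(np.round(ctrl.calibration("wrist")["tool_from_camera"],3).tolist())
E
```

```text
{'time_s': 0.0, 'joints': [-1.296, 0.481, 1.597, 0.0, 1.065, -0.047], 'joint_vel': [0.002, 0.0, 0.001, 0.001, -0.001, 0.001], 'joint_torque': [0.004, -95.064, -43.018, 0.0, 0.012, 0.0], 'tool_pos': [0.206, -0.616, 0.404], 'ee_rot': [[-0.949, -0.0, 0.316], [-0.316, 0.001, -0.949], [-0.0, -1.0, -0.001]], 'wrist_force': [-0.05, 0.543, -0.008], 'torque': [-0.003, 0.009, -0.001], 'gripper_width': 0.086}
scene [[550.5, 0.0, 321.4], [0.0, 550.5, 242.6], [0.0, 0.0, 1.0]] [[0.616, 0.435, -0.656, 1.552], [0.787, -0.32, 0.527, -0.796], [0.019, -0.842, -0.54, 0.946], [0.0, 0.0, 0.0, 1.0]]
top [[545.3, 0.0, 309.8], [0.0, 545.3, 239.5], [0.0, 0.0, 1.0]] [[0.0, -0.994, 0.106, 0.426], [-1.0, -0.002, -0.012, -0.007], [0.012, -0.106, -0.994, 1.486], [0.0, 0.0, 0.0, 1.0]]
[[-0.002, 0.963, 0.269, -0.067], [0.001, -0.269, 0.963, 0.031], [1.0, 0.002, -0.0, 0.0], [0.0, 0.0, 0.0, 1.0]]
```

View pics/scene0.png

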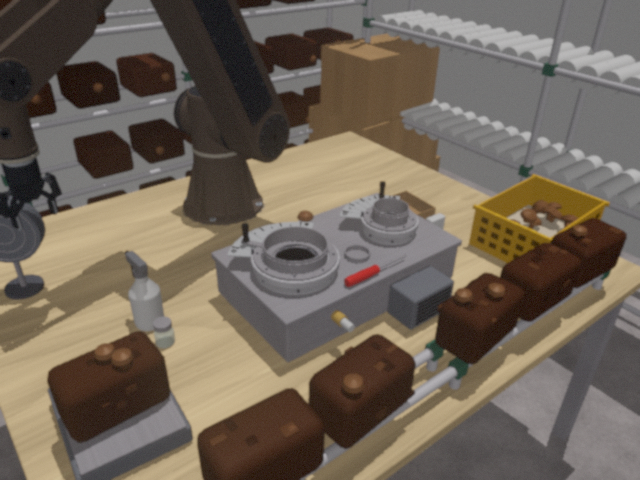

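View pics/top0.png

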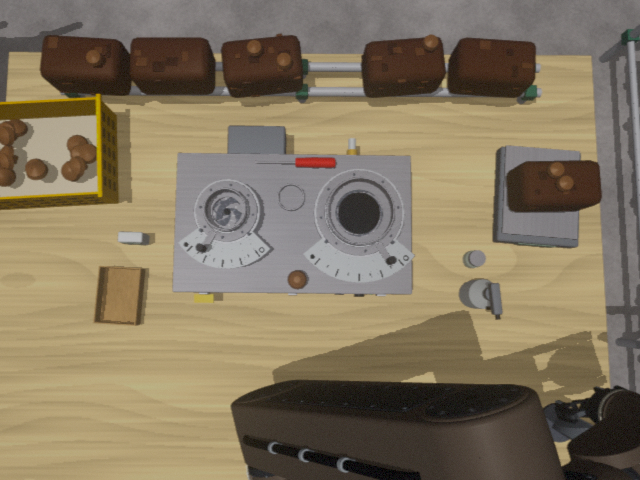

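The top view shows the narrow damper on the left (centre ~227,210) with its handle at ~(203,248). The wide damper is on the right (centre ~360,212), with its handle at ~(391,261). Next I'll measure.

```bash
cat > h.py <<'E'
import numpy as np,cv2
from rig import ctrl
def px2w(n,uv,z):
    c=ctrl.calibration(n);K=np.array(c["camera_matrix"]);T=np.array(c["pose"])
    d=T[:3,:3]@np.linalg.solve(K,[uv[0],uv[1],1.]);o=T[:3,3]
    return o+d*(z-o[2])/d[2]
def w2px(K,T,P):
    q=np.linalg.inv(T)@np.append(P,1);q=K@q[:3];return q[:2]/q[2]
E
python3 - <<'E'
from h import *
im=cv2.imread("pics/top0.png");d=np.load("top0_d.npy")
cv2.imwrite("pics/top0z.png",cv2.resize(im[145:305,165:425],None,fx=3,fy=3,interpolation=cv2.INTER_CUBIC))
c=ctrl.calibration("top");K=np.array(c["camera_matrix"]);T=np.array(c["pose"])
v,u=np.mgrid[:480,:640];P=np.stack([(u-K[0,2])/K[0,0]*d,(v-K[1,2])/K[1,1]*d,d],-1)@T[:3,:3].T+T[:3,3]
np.save("P0.npy",P)
for nm,(a,b) in dict(lid=(290,230),lidr=(290,260),hn=(203,248),hw=(391,261)).items(): print(nm,np.round(P[b,a],3))
def fitc(p):
    A=np.c_[2*p,np.ones(len(p))];s=np.linalg.lstsq(A,(p**2).sum(1),rcond=None)[0];return s[:2],np.sqrt(s[2]+s[:2]@s[:2])
reg=(v>145)&(v<300)&(u>170)&(u<420)&(d>0)
for nm,side in(("narrow",u<285),("wide",u>300)):
    m=reg&side&(abs(P[...,2]-.22)<.012)
    p=P[m][:,:2];print(nm,m.sum(),p.mean(0),P[m][:,2].mean(),p.min(0),p.max(0), fitc(p))
    h=reg&side&(P[...,2]>.228);print(" high",h.sum(),np.c_[u[h],v[h]].mean(0) if h.any() else 0,P[h].mean(0) if h.any() else 0,P[h].min(0),P[h].max(0))
E
```

```text
lid [0.594 0.026 0.137]
lidr [0.519 0.026 0.139]
hn [0.541 0.226 0.224]
hw [ 0.51  -0.208  0.242]
narrow 330 [0.63190816 0.17914384] 0.21670720791984577 [0.53686751 0.12785312] [0.68522449 0.22975645] (array([0.62944158, 0.18105684]), np.float64(0.05015306213400397))
 high 52 [198.76923077 246.78846154] [0.54217755 0.23238838 0.2398167 ] [0.53427178 0.22374989 0.22969245] [0.55101099 0.24149353 0.2465465 ]
wide 493 [ 0.62977208 -0.14010335] 0.21668250903823935 [ 0.50678553 -0.22188042] [ 0.71255896 -0.06018116] (array([ 0.62862589, -0.1414517 ]), np.float64(0.07941576062722148))
 high 52 [391.5 259.5] [ 0.51355972 -0.20916561  0.23981263] [ 0.50518537 -0.21726218  0.23239206] [ 0.52216573 -0.20082632  0.24562043]
```

View pics/top0z.png

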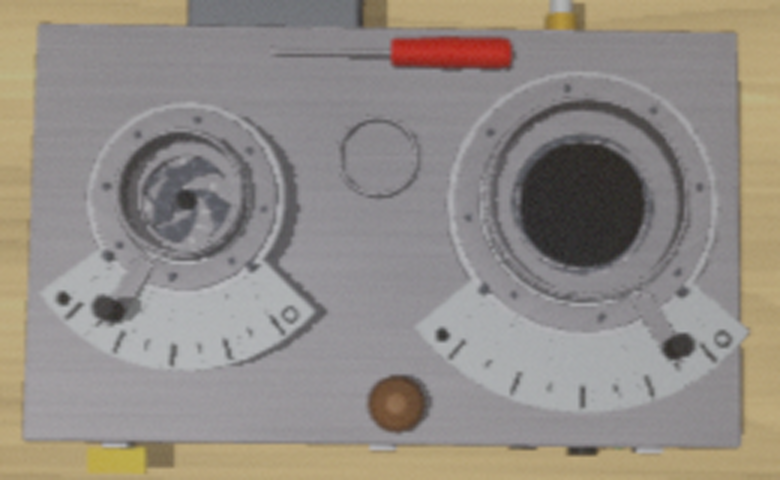

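Run:
```python
from h import *
from math import *
C={"wide":np.array([.6286,-.1415]),"narrow":np.array([.6294,.1811])}
M={"wide":[(457,349),(517,383),(583,396),(650,386),(709,352)],"narrow":[(72,310),(120,342),(173,354),(227,348),(278,320)]}
H={"wide":(.5136,-.2092),"narrow":(.5422,.2324)}
for n in C:
    W=np.array([px2w("top",(a/3+165+.0,b/3+145.0),.183)[:2] for a,b in M[n]])
    # fit center and yaw rigidly
    R=.156 if n=="wide" else .126
    q=np.arange(5)*.35
    X=R*np.c_[-np.cos(q-.7),-np.sin(q-.7)]
    Xc=X-X.mean(0);Wc=W-W.mean(0);U,S,V=np.linalg.svd(Xc.T@Wc);Rm=(U@V).T
    yaw=atan2(Rm[1,0],Rm[0,0]);c=W.mean(0)-Rm@X.mean(0)
    print(n,"yaw",yaw,"c",c,"resid",np.abs(X@Rm.T+c-W).max())
    for cc in(C[n],c):
        r=np.array(H[n])-cc;print("  handle r",np.hypot(*r),"q",atan2(-r[1],-r[0])-yaw+.7)
        print("  marks q",[round(atan2(-(w-cc)[1],-(w-cc)[0])-yaw+.7,3) for w in W],np.hypot(*(W-cc).T).round(3))
```

```text
wide yaw -0.012802080365487302 c [ 0.63127293 -0.14291808] resid 0.000715295625218243
  handle r 0.13344770511327658 q 1.244868092899719
  marks q [-0.005, 0.356, 0.708, 1.062, 1.418] [0.154 0.152 0.153 0.154 0.155]
  handle r 0.13505632631740383 q 1.225778137227541
  marks q [-0.0, 0.353, 0.699, 1.048, 1.4] [0.157 0.155 0.156 0.156 0.156]
narrow yaw -0.048310304111655246 c [0.63496736 0.17962042] resid 0.00118093056456392
  handle r 0.10117079618150679 q 0.21653612158778168
  marks q [-0.036, 0.351, 0.712, 1.068, 1.448] [0.121 0.121 0.121 0.122 0.122]
  handle r 0.10673081936921903 q 0.23103795233537738
  marks q [-0.013, 0.357, 0.702, 1.043, 1.411] [0.126 0.126 0.126 0.127 0.126]
```

Fitted values: wide centre ≈(0.630,-0.142) with q≈1.23, narrow centre ≈(0.633,0.181) with q≈0.22, and box yaw ≈-0.012. I'll start by lifting the tool, shutting the fingers and turning it so that -x pushes the wide lever.

```bash
python3 -m jog '[[0,0,-1,0,0],[0,0,-1,0,0],[0,0,-1,0,-1],[0,0,0,0,-1],[0,0,0,0,-1],[0,0,0,0,-1],[0,0,0,0,-1],[0,0,0,0,-1]]' 20 && python3 -m jog '[[0,0,0,0,-1],[0,0,0,0,-1],[0,0,0,0,-1],[0,0,0,0,-1],[0,0,0,0,-1],[0,0,0,0,-1],[0,0,0,0,-1],[0,0,0,0,-1]]'
cat >> h.py <<'E'
def rel(goal,ang_deg):
    s=ctrl.sense();R=np.array(s["ee_rot"]);p=np.array(s["tool_pos"])
    a=np.degrees(np.arctan2(R[1,0],R[0,0]));da=(ang_deg-a+180)%360-180
    print("t",round(s["time_s"],2),"pos",p.round(4),"xang",round(a%360,2),"units xyz",(R.T@(np.array(goal)-p)/.025).round(2),"turn units",round(-da/6,2),"F",np.round(s["wrist_force"],1),"w",round(s["gripper_width"],4))
E
python3 -c "
from h import *
rel([.534,-.249,.48],299)"
```

```text
time_s: 0.9
tool_pos: [0.2056, -0.6165, 0.4793]
ee_rot: [[-0.578, -0.0, 0.816], [-0.816, 0.001, -0.578], [-0.0, -1.0, -0.001]]
wrist_force: [-0.6, 0.3, 0.5]
gripper_width: 0.0002
time_s: 1.7
tool_pos: [0.2056, -0.6165, 0.4793]
ee_rot: [[0.22, -0.0, 0.976], [-0.976, 0.001, 0.22], [-0.001, -1.0, -0.0]]
wrist_force: [0.4, -0.2, 0.6]
gripper_width: 0.0001
t 1.7 pos [ 0.2056 -0.6165  0.4793] xang 282.69 units xyz [-11.46  -0.02  16.05] turn units -2.72 F [ 0.4 -0.2  0.6] w 0.0001
```

```bash
python3 -m jog '[[0,-0.72,0,1,0],[0,-0.72,0,1,0],[0,-0.72,0,1,0],[0,-0.72,0,1,0],[0,-0.72,0,1,0],[0,-0.72,0,1,0],[0,-0.72,0,1,0],[0,-0.72,0,1,0]]' && python3 -m jog '[[0,-0.72,0,1,0],[0,-0.72,0,1,0],[0,-0.72,0,1,0],[0,-0.72,0,1,0],[0,-0.72,0,1,0],[0,-0.72,0,1,0],[0,-0.72,0,1,0],[0,-0.72,0,1,0]]' && python3 -m jog '[[0,0,0,0,-1],[0,0,0,0,-1],[0,0,0,0,-0.7],[0,0,0,0,0],[0,0,0,0,0]]'
python3 - <<'E'
from h import *
rel([.534,-.249,.376],299)
s=ctrl.sense()
p,d=ctrl.get_image("wrist");cv2.imwrite("pics/w1.png",p[:,:,::-1])
c=ctrl.calibration("wrist");np.savez("w1.npz",d=d,K=c["camera_matrix"],T=c["tool_from_camera"],R=s["ee_rot"],p=s["tool_pos"])
E
```

```text
time_s: 2.5
tool_pos: [0.3705, -0.4318, 0.4794]
ee_rot: [[0.215, -0.0, 0.977], [-0.977, 0.0, 0.215], [-0.0, -1.0, -0.0]]
wrist_force: [0.4, 0.6, 0.5]
gripper_width: 0.0002
time_s: 3.3
tool_pos: [0.5348, -0.2481, 0.4794]
ee_rot: [[0.215, -0.001, 0.977], [-0.977, 0.0, 0.215], [-0.0, -1.0, -0.0]]
wrist_force: [0.2, 0.0, -0.7]
gripper_width: -0.0002
time_s: 3.8
tool_pos: [0.5341, -0.2492, 0.4795]
ee_rot: [[0.477, -0.0, 0.879], [-0.879, 0.0, 0.477], [-0.0, -1.0, -0.0]]
wrist_force: [-0.5, -0.2, 0.5]
gripper_width: -0.0001
t 3.8 pos [ 0.5341 -0.2492  0.4795] xang 298.5 units xyz [-0.01  4.14  0.  ] turn units -0.08 F [-0.5 -0.2  0.5] w -0.0001
```

View pics/w1.png

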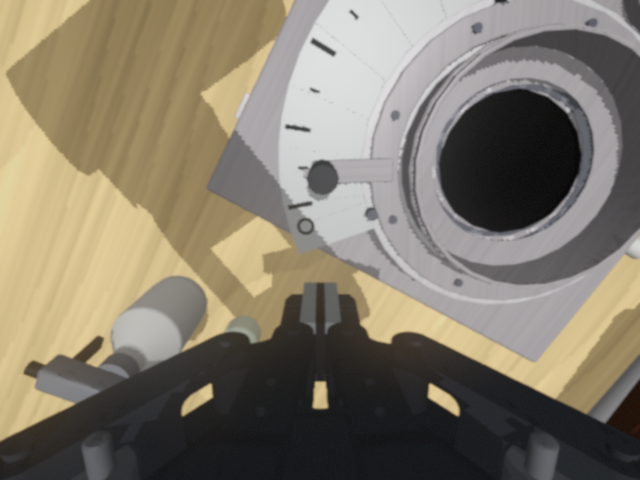

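The wrist view shows the wide handle at ~(322,178), the open mark at (300,206), the three-quarter mark at (298,128) and the half mark at (323,46). The shut fingertips are at ~(320,285), clear of the lever.

```bash
cat >> h.py <<'E'
def load(f):
    z=np.load(f);K=z["K"];B=np.eye(4);B[:3,:3]=z["R"];B[:3,3]=z["p"];T=B@z["T"];d=z["d"]
    v,u=np.mgrid[:480,:640];P=np.stack([(u-K[0,2])/K[0,0]*d,(v-K[1,2])/K[1,1]*d,d],-1)@T[:3,:3].T+T[:3,3]
    return K,T,P,d
def ray(K,T,uv,z):
    d=T[:3,:3]@np.linalg.solve(K,[uv[0],uv[1],1.]);o=T[:3,3];return o+d*(z-o[2])/d[2]
def snap(n):
    s=ctrl.sense();p,d=ctrl.get_image("wrist");cv2.imwrite(f"pics/{n}.png",p[:,:,::-1])
    c=ctrl.calibration("wrist");np.savez(n+".npz",d=d,K=c["camera_matrix"],T=c["tool_from_camera"],R=s["ee_rot"],p=s["tool_pos"])
def lev(h,c,yaw):
    r=np.array(h[:2])-c;return np.hypot(*r),np.arctan2(-r[1],-r[0])-yaw+.7
E
python3 - <<'E'
from h import *
K,T,P,d=load("w1.npz");v,u=np.mgrid[:480,:640]
m=(v<300)&(d>0)&(u>230)
h=m&(v>140)&(v<215)&(u>290)&(u<345)&(P[...,2]>.228)
print("handle",h.sum(),P[h].mean(0),P[h].min(0),P[h].max(0))
s=m&(u>380)&(abs(P[...,2]-.22)<.004)
p=P[s][:,:2];A=np.c_[2*p,np.ones(len(p))];q=np.linalg.lstsq(A,(p**2).sum(1),rcond=None)[0];print("spigot",s.sum(),q[:2],np.sqrt(q[2]+q[:2]@q[:2]))
for nm,uv in dict(open=(300,206),tq=(298,128),half=(323,46)).items():
    w=ray(K,T,uv,.183)[:2]
    print(nm,w,[np.round(lev(w,c,-.012),3) for c in(np.array([.630,-.142]),q[:2])])
hh=P[h].mean(0)
print([lev(hh,c,-.012) for c in(np.array([.630,-.142]),q[:2])])
E
```

```text
handle 793 [ 0.51291104 -0.20919634  0.23965195] [ 0.50413046 -0.21822897  0.23291291] [ 0.52230935 -0.20054744  0.24202379]
spigot 4010 [ 0.6304981  -0.14054474] 0.07774969319393137
open [ 0.51163139 -0.23979689] [array([0.154, 1.403]), array([0.155, 1.408])]
tq [ 0.48484905 -0.19190009] [array([0.153, 1.043]), array([0.154, 1.051])]
half [ 0.47530345 -0.1383445 ] [array([0.155, 0.688]), array([0.155, 0.698])]
[(np.float64(0.1350006438877006), np.float64(1.2330007029664771)), (np.float64(0.13616078400300632), np.float64(1.2404496869577883))]
```

```bash
python3 -m jog '[[0,0,0.8,0,0],[0,0,0.8,0,0],[0,0,0.8,0,0],[0,0,0.8,0,0],[0,0,0.5,0,0],[0,0,0.4,0,0],[0,0,0,0,-0.2],[0,0,0,0,0]]'
python3 -m jog '[[0,-0.3,0,0,0],[0,-0.3,0,0,0],[0,-0.2,0,0,0],[0,0,0,0,0]]'
python3 -c "
from h import *
rel([.5129,-.2092,.377],300); snap('w2')"
```

```text
time_s: 4.65
tool_pos: [0.5344, -0.2494, 0.3777]
ee_rot: [[0.498, 0.0, 0.867], [-0.867, -0.0, 0.498], [0.0, -1.0, 0.0]]
wrist_force: [-0.5, 0.5, 0.5]
gripper_width: 0.0001
time_s: 5.05
tool_pos: [0.5238, -0.2311, 0.3776]
ee_rot: [[0.498, 0.0, 0.867], [-0.867, -0.0, 0.498], [0.0, -1.0, 0.0]]
wrist_force: [0.0, 0.0, 0.8]
gripper_width: 0.0002
t 5.05 pos [ 0.5238 -0.2311  0.3776] xang 299.87 units xyz [-0.98  0.02  0.06] turn units -0.02 F [0.  0.  0.8] w 0.0002
```

View pics/w2.png

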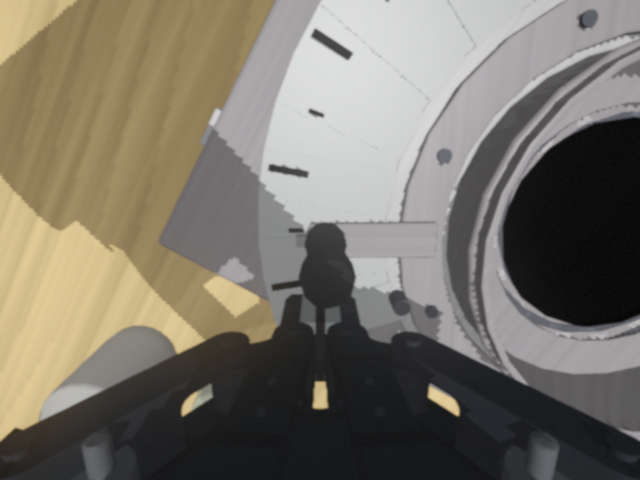

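```bash
python3 -m jog '[[0,-0.1,0,0,0],[0,-0.08,0,0,0],[0,-0.29,0,-0.035,0.5],[0,-0.29,0,-0.035,0.5],[0,-0.29,0,-0.035,0.5],[0,0,0,0,0]]'
python3 -c "
from h import *
rel([.5129,-.2092,.377],300); snap('w3')
s=ctrl.sense();r=np.array(s['ee_rot']).T@(np.array([.6305,-.141,.377])-np.array(s['tool_pos']));print(r)"
```

```text
time_s: 5.7
tool_pos: [0.5096, -0.2094, 0.3773]
ee_rot: [[0.355, 0.0, 0.935], [-0.935, -0.0, 0.355], [0.0, -1.0, 0.0]]
wrist_force: [0.3, -0.4, -0.1]
gripper_width: -0.0001
t 5.7 pos [ 0.5096 -0.2094  0.3773] xang 290.79 units xyz [0.04 0.01 0.13] turn units -1.53 F [ 0.3 -0.4 -0.1] w -0.0001
[-0.02105025  0.00028559  0.13724745]
```

View pics/w3.png

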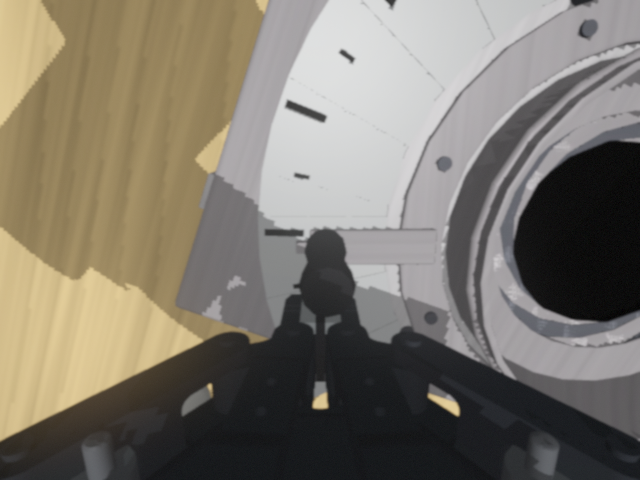

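The lever moves with the finger, and its pointer is now just past the three-quarter mark at (283,233). I'll check q from depth.

```bash
cat >> h.py <<'E'
def handle(f,c,yaw=-.012,box=(285,350,150,290)):
    K,T,P,d=load(f);v,u=np.mgrid[:480,:640]
    rm=np.hypot(P[...,0]-c[0],P[...,1]-c[1])
    m=(d>0)&(u>box[0])&(u<box[1])&(v>box[2])&(v<box[3])&(abs(P[...,2]-.240)<.006)
    print("handle",m.sum(),P[m].mean(0).round(4),np.round(lev(P[m].mean(0),c,yaw),4))
E
python3 -c "
from h import *
c=np.array([.6305,-.141])
for f in ('w1','w2','w3'): handle(f+'.npz',c,box=(285,350,150,262))"
```

```text
handle 788 [ 0.5129 -0.2092  0.2397] [0.1359 1.2378]
handle 382 [ 0.5094 -0.2029  0.2374] [0.136  1.1845]
handle 53 [ 0.5006 -0.1811  0.235 ] [0.136  1.0117]
```

```bash
python3 -c "
from h import *
c=np.array([.6305,-.141])
for f,hs in (('w1',[(322,178)]),('w2',[(326,238),(327,276)]),('w3',[(326,248),(328,285)])):
  K,T,P,d=load(f+'.npz')
  for uv in hs: w=ray(K,T,uv,.24);print(f,uv,w.round(4),lev(w,c,-.012),P[uv[1],uv[0]].round(3))
  s=np.load(f+'.npz');tip=s['p']+s['R']@np.array([0,.173,0]);print(w2px(K,T,tip))
"
```

```text
w1 (322, 178) [ 0.5129 -0.2089  0.24  ] (np.float64(0.1358386008668468), np.float64(1.2356929113469497)) [ 0.513 -0.209  0.241]
[320.94076985 303.13544342]
w2 (326, 238) [ 0.5059 -0.1971  0.24  ] (np.float64(0.13665923786864206), np.float64(1.1349663350160613)) [ 0.51  -0.203  0.214]
w2 (327, 276) [ 0.5123 -0.2075  0.24  ] (np.float64(0.1356176813442895), np.float64(1.2249076640940726)) [ 0.512 -0.208  0.24 ]
[320.93218319 303.16432126]
w3 (326, 248) [ 0.4984 -0.176   0.24  ] (np.float64(0.13669393845199218), np.float64(0.9708282603062597)) [ 0.501 -0.182  0.217]
w3 (328, 285) [ 0.5033 -0.187   0.24  ] (np.float64(0.13527096083799206), np.float64(1.059359312731989)) [ 0.503 -0.187  0.24 ]
[320.97245931 302.9710863 ]
```

q ≈ 1.06, about 40° still to go. Continuing along the arc.

```bash
python3 -m jog '[[0,-0.29,0,-0.038,0.5],[0,-0.29,0,-0.038,0.5],[0,-0.29,0,-0.038,0.5],[0,-0.29,0,-0.038,0.5],[0,-0.29,0,-0.038,0.5],[0,-0.29,0,-0.038,0.5],[0,-0.29,0,-0.038,0.5],[0,-0.29,0,-0.038,0.5]]'
python3 -m jog '[[0,-0.29,0,-0.038,0.5],[0,-0.29,0,-0.038,0.5],[0,-0.29,0,-0.038,0.5],[0,0,0,0,0]]'
python3 -c "
from h import *
snap('w4')
s=ctrl.sense();r=np.array(s['ee_rot']).T@(np.array([.6305,-.141,.377])-np.array(s['tool_pos']));print(r,s['wrist_force'])"
```

```text
time_s: 6.55
tool_pos: [0.4923, -0.1547, 0.3773]
ee_rot: [[-0.056, 0.0, 0.998], [-0.998, -0.001, -0.056], [0.001, -1.0, 0.0]]
wrist_force: [0.2, -4.4, -0.3]
gripper_width: 0.0002
time_s: 6.95
tool_pos: [0.4918, -0.1323, 0.3772]
ee_rot: [[-0.21, 0.0, 0.978], [-0.978, 0.0, -0.21], [-0.0, -1.0, 0.0]]
wrist_force: [-0.3, -0.2, -0.6]
gripper_width: -0.0002
[-0.02062399  0.00021867  0.13743238] [ 1.18017901  0.44599044 -0.3513811 ]
```

View pics/w4.png

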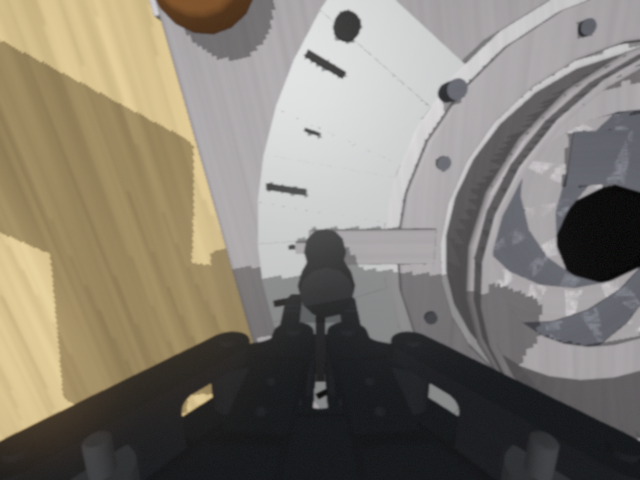

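```bash
python3 -c "
from h import *
c=np.array([.6305,-.141])
K,T,P,d=load('w4.npz')
for n,uv,z in (('top',(326,286),.24),('quarter',(287,189),.183),('shut',(325,64),.183),('half',(287,300),.183),('tip',(293,247),.19),('armroot',(420,246),.192),('short',(312,131),.183)):
  w=ray(K,T,uv,z);print(n,w.round(4),np.round(lev(w,c,-.012),4))
im=cv2.imread('pics/w4.png')[160:320,240:450];cv2.imwrite('pics/w4z.png',cv2.resize(im,None,fx=3.7,fy=3.7,interpolation=cv2.INTER_CUBIC))
"
```

```text
top [ 0.498  -0.1106  0.24  ] [0.136  0.4864]
quarter [ 0.4864 -0.0851  0.183 ] [0.1546 0.342 ]
shut [ 0.5134 -0.0386  0.183 ] [ 0.1555 -0.0068]
half [ 0.4739 -0.1376  0.183 ] [0.1566 0.6903]
tip [ 0.4838 -0.11    0.19  ] [0.1499 0.504 ]
armroot [ 0.5389 -0.1207  0.192 ] [0.0939 0.4934]
short [ 0.5026 -0.0632  0.183 ] [0.1497 0.1652]
```

View pics/w4z.png

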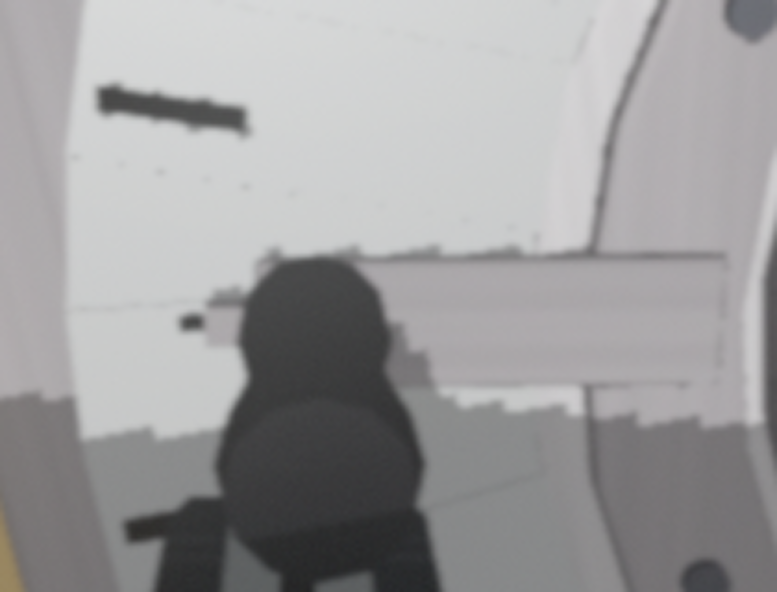

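q ≈ 0.50 with about 0.15 rad left. Finishing slowly, then looking.

```bash
python3 -m jog '[[0,-0.25,0,-0.033,0.43],[0,-0.25,0,-0.033,0.43],[0,-0.15,0,-0.02,0.26],[0,-0.1,0,-0.01,0.17],[0,0,0,0,0],[0,0,0,0,0]]'
python3 -c "
from h import *
snap('w5')
im=cv2.imread('pics/w5.png')[120:360,230:470];cv2.imwrite('pics/w5z.png',cv2.resize(im,None,fx=2.5,fy=2.5,interpolation=cv2.INTER_CUBIC))
"
```

```text
time_s: 7.6
tool_pos: [0.4942, -0.1141, 0.3772]
ee_rot: [[-0.339, 0.0, 0.941], [-0.941, 0.0, -0.339], [-0.0, -1.0, -0.0]]
wrist_force: [0.1, -0.6, 0.6]
gripper_width: -0.0002
```

View pics/w5z.png

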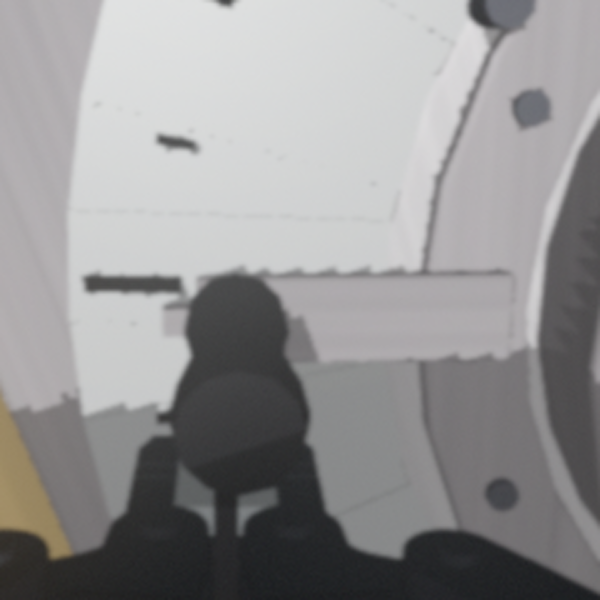

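```bash
python3 -c "
from h import *
c=np.array([.6305,-.141])
K,T,P,d=load('w5.npz')
for n,uv,z in (('quarter',(283.2,233.6),.183),('short',(301,177),.183),('tip',(298.8,248.4),.19),('armroot',(420,246.4),.192),('arm2',(370,246.6),.192),('top',(326,285),.24)):
  w=ray(K,T,uv,z);print(n,w.round(4),np.round(lev(w,c,-.012),4))
print(P[246,370],P[248,299])
print(np.load('w5.npz')['p'])
"
```

```text
quarter [ 0.4861 -0.0852  0.183 ] [0.1548 0.3433]
short [ 0.5029 -0.0637  0.183 ] [0.1492 0.1675]
tip [ 0.4915 -0.0924  0.19  ] [0.1472 0.3759]
armroot [ 0.5423 -0.109   0.192 ] [0.0938 0.3641]
arm2 [ 0.5216 -0.1017  0.192 ] [0.1158 0.3656]
top [ 0.5034 -0.0931  0.24  ] [0.1359 0.3515]
[ 0.52168091 -0.10129977  0.19240126] [ 0.49199743 -0.09170423  0.19220264]
[ 0.49415651 -0.1140517   0.37716116]
```

```bash
python3 -m jog '[[0,-0.05,0,-0.006,0.09],[0,-0.04,0,-0.006,0.08],[0,0,0,0,0],[0,0,0,0,0]]'
python3 -m jog '[[0,0.2,0,0,0],[0,0.4,0,0,0],[0,0.6,0,0,0],[0,0,-1,0,0],[0,0,-1,0,0],[0,0,-1,0,0],[0,0.5,-1,0,0],[0,0,0,0,0]]'
python3 -c "
from h import *
snap('w6')
"
```

```text
time_s: 8.05
tool_pos: [0.4946, -0.1116, 0.3772]
ee_rot: [[-0.357, 0.0, 0.934], [-0.934, -0.0, -0.357], [0.0, -1.0, 0.0]]
wrist_force: [-0.9, -1.7, 0.3]
gripper_width: 0.0001
time_s: 8.85
tool_pos: [0.4794, -0.1533, 0.4803]
ee_rot: [[-0.358, 0.005, 0.934], [-0.934, -0.002, -0.358], [0.0, -1.0, 0.005]]
wrist_force: [1.0, 0.4, 0.8]
gripper_width: -0.0004
```

View pics/w6.png

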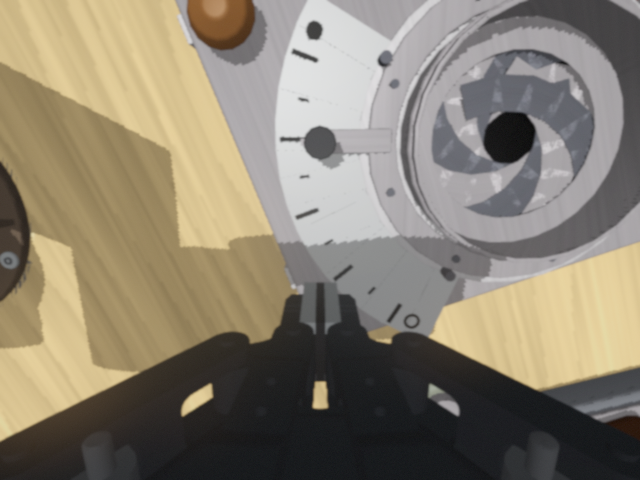

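The wrist view shows the wide pointer on the quarter mark at ~(290,139), with the handle at (320,143). I'll fit this one carefully, since nothing is occluded.

```bash
cat >> h.py <<'E'
def fitm(K,T,uvs,q,R,z=.183):
    W=np.array([ray(K,T,m,z)[:2] for m in uvs]);q=np.array(q)
    X=R*np.c_[-np.cos(q-.7),-np.sin(q-.7)]
    U,S,V=np.linalg.svd((X-X.mean(0)).T@(W-W.mean(0)));Rm=(U@V).T
    yaw=np.arctan2(Rm[1,0],Rm[0,0]);c=W.mean(0)-Rm@X.mean(0)
    print("fit c",c.round(4),"yaw",round(yaw,4),"resid",np.abs(X@Rm.T+c-W).max().round(4));return c,yaw
E
python3 - <<'E'
from h import *
K,T,P,d=load("w6.npz")
c,y=fitm(K,T,[(305,56),(290,139),(307,213),(344,272),(394,312)],[0,.35,.7,1.05,1.4],.156)
v,u=np.mgrid[:480,:640]
m=(v>115)&(v<170)&(u>295)&(u<345)&(P[...,2]>.233)&(d>0);h=P[m].mean(0);print(m.sum(),h)
print(np.round(lev(h,c,y),4),np.round(lev(h,np.array([.6305,-.141]),-.012),4))
q=m*0
for uv,z in(((290,139),.183),((375,140.5),.192),((355,141),.192)): w=ray(K,T,uv,z);print(uv,np.round(lev(w,c,y),4),np.round(lev(w,np.array([.6305,-.141]),-.012),4))
s=(v<300)&(d>0)&(u>380)&(abs(P[...,2]-.22)<.003)
p=P[s][:,:2];A=np.c_[2*p,np.ones(len(p))];q=np.linalg.lstsq(A,(p**2).sum(1),rcond=None)[0];print("spigot",q[:2],lev(h,q[:2],-.012))
im=cv2.imread('pics/w6.png')[90:190,260:410];cv2.imwrite('pics/w6z.png',cv2.resize(im,None,fx=5,fy=5,interpolation=cv2.INTER_CUBIC))
E
```

```text
fit c [ 0.6318 -0.139 ] yaw -0.0045 resid 0.0013
859 [ 0.5026873  -0.0933075   0.23969143]
[0.1369 0.3642] [0.1364 0.3549]
(290, 139) [0.1572 0.3519] [0.1567 0.3447]
(375, 140.5) [0.0989 0.3683] [0.0984 0.3524]
(355, 141) [0.1125 0.3678] [0.112  0.3547]
spigot [ 0.63068945 -0.13974092] (np.float64(0.1361639257292368), np.float64(0.36400766266730905))
```

View pics/w6z.png

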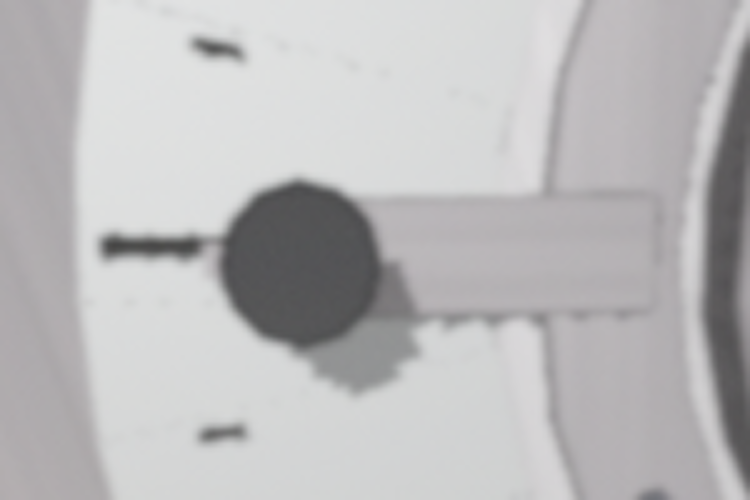

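The wide lever reads q ≈ 0.355–0.364, against a target of 0.35. I'll recheck it later with the top camera and go to the narrow lever now.

```bash
python3 -c "
from h import *
rel([.563,.272,.48],242)"
python3 -m jog '[[0,-0.95,0,-0.15,0],[0,-0.95,0,-0.15,0],[0,-0.95,0,-0.15,0],[0,-0.95,0,-0.15,0],[0,-0.95,0,-0.15,0],[0,-0.95,0,-0.15,0],[0,-0.95,0,-0.15,0],[0,-0.95,0,-0.15,0]]'
python3 -m jog '[[0,-0.95,0,-0.15,0],[0,-0.95,0,-0.15,0],[0,-0.95,0,-0.15,0],[0,-0.95,0,-0.15,0],[0,-0.95,0,-0.15,0],[0,-0.95,0,-0.15,0],[0,0,0,0,1],[0,0,0,0,0]]'
python3 -c "
from h import *
rel([.563,.272,.48],242);snap('w7')"
```

```text
t 8.9 pos [ 0.4792 -0.1527  0.4786] xang 249.01 units xyz [-17.06  -0.07  -2.96] turn units 1.17 F [ 0.3 -0.1 -0.3] w 0.0004
time_s: 9.7
tool_pos: [0.5191, 0.0373, 0.4761]
ee_rot: [[-0.357, -0.002, 0.934], [-0.934, 0.0, -0.357], [0.001, -1.0, -0.001]]
wrist_force: [0.3, 0.7, 0.5]
gripper_width: 0.0001
time_s: 10.5
tool_pos: [0.549, 0.1781, 0.4759]
ee_rot: [[-0.454, -0.002, 0.891], [-0.891, -0.0, -0.454], [0.001, -1.0, -0.001]]
wrist_force: [0.3, 0.2, 0.3]
gripper_width: -0.0
t 10.5 pos [0.549  0.1781 0.4759] xang 243.0 units xyz [-3.6  -0.17 -1.21] turn units 0.17 F [0.3 0.2 0.3] w -0.0
```

View pics/w7.png

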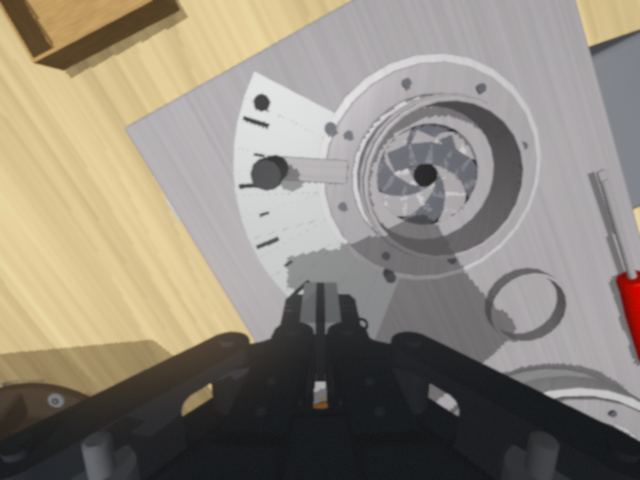

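The narrow handle is at (269,172), its shut mark at (256,122), quarter mark at (249,186) and half mark at (268,242).

Run:
```python
from h import *
K,T,P,d=load("w7.npz")
c,y=fitm(K,T,[(256,122),(249,186),(268,242)],[0,.35,.7],.126)
v,u=np.mgrid[:480,:640]
m=(v>140)&(v<200)&(u>245)&(u<295)&(P[...,2]>.233)&(d>0);h=P[m].mean(0);print(m.sum(),h)
s=(v<275)&(d>0)&(u>340)&(u<530)&(abs(P[...,2]-.22)<.003)
p=P[s][:,:2];A=np.c_[2*p,np.ones(len(p))];q=np.linalg.lstsq(A,(p**2).sum(1),rcond=None)[0];print("spigot",q[:2],np.sqrt(q[2]+q[:2]@q[:2]))
for cc,yy in((c,y),(q[:2],-.012)): print(lev(h,cc,yy))
e=h[:2]-q[:2];e/=np.hypot(*e);t=np.array([-e[1],e[0]]) # ccw tangent
print("pushang",np.degrees(np.arctan2(t[1],t[0]))%360)
g=h[:2]-.045*t;print(g)
rel([*g,.377],np.degrees(np.arctan2(t[1],t[0])))
```

```text
fit c [0.6349 0.1803] yaw -0.0611 resid 0.0013
850 [0.54308354 0.23414164 0.23959421]
spigot [0.63416043 0.18025331] 0.048034134363842254
(np.float64(0.10642869249713077), np.float64(0.23035806522150154))
(np.float64(0.10582510046801585), np.float64(0.17772093235069109))
pushang 239.38806434151002
[0.56599847 0.27287026]
t 10.55 pos [0.549  0.1777 0.4761] xang 243.18 units xyz [-3.71  3.96 -1.11] turn units 0.63 F [ 0.7 -0.2  0.3] w 0.0003
```

```bash
python3 -m jog '[[0,-0.95,0,-0.28,0],[0,-0.95,0,-0.28,0],[0,-0.95,0,-0.28,0],[0,-0.85,0,-0.28,0],[0,0,0,0,0.6],[0,0,0,0,0]]'
python3 -m jog '[[0,0,0.8,0,0],[0,0,0.8,0,0],[0,0,0.8,0,0],[0,0,0.8,0,0],[0,0,0.5,0,0],[0,0,0.25,0,0],[0,0.4,0,0,0],[0,0,0,0,0]]'
python3 -c "
from h import *
rel([.5431,.2341,.377],239.4);snap('w8')
s=ctrl.sense();r=np.array(s['ee_rot']).T@(np.array([.634,.180,.377])-np.array(s['tool_pos']));print(r)"
```

```text
time_s: 11.15
tool_pos: [0.566, 0.2728, 0.4765]
ee_rot: [[-0.507, -0.001, 0.862], [-0.862, -0.0, -0.507], [0.001, -1.0, -0.001]]
wrist_force: [0.4, -0.6, 0.3]
gripper_width: 0.0001
time_s: 11.95
tool_pos: [0.5605, 0.2635, 0.379]
ee_rot: [[-0.508, -0.0, 0.862], [-0.862, -0.0, -0.508], [0.0, -1.0, 0.0]]
wrist_force: [0.0, 0.6, -0.3]
gripper_width: -0.0001
t 11.95 pos [0.5605 0.2635 0.379 ] xang 239.49 units xyz [ 1.37  0.08 -0.  ] turn units 0.01 F [ 0.   0.6 -0.3] w -0.0001
[0.03515959 0.00242777 0.10560716]
```

View pics/w8.png

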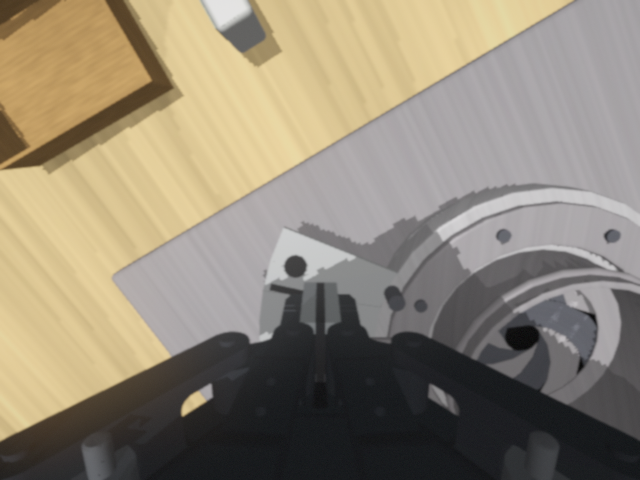

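```bash
python3 -m jog '[[0,0.25,0.05,0,0],[0,0.25,0.03,0,0],[0,0.22,0,-0.038,-0.5],[0,0.22,0,-0.038,-0.5],[0,0.22,0,-0.038,-0.5],[0,0.22,0,-0.038,-0.5],[0,0.22,0,-0.038,-0.5],[0,0.22,0,-0.038,-0.5]]'
python3 -m jog '[[0,0.22,0,-0.038,-0.5],[0,0.22,0,-0.038,-0.5],[0,0.22,0,-0.038,-0.5],[0,0.22,0,-0.038,-0.5],[0,0.22,0,-0.038,-0.5],[0,0.22,0,-0.038,-0.5]]'
python3 -c "
from h import *
s=ctrl.sense();r=np.array(s['ee_rot']).T@(np.array([.634,.180,.377])-np.array(s['tool_pos']));print(r,s['wrist_force']);rel([.55,.114,.377],309)
im,_=ctrl.get_image('top');cv2.imwrite('pics/top1.png',cv2.resize(im[145:305,165:425,::-1],None,fx=3,fy=3))"
```

```text
time_s: 12.8
tool_pos: [0.5361, 0.2256, 0.3767]
ee_rot: [[-0.215, 0.0, 0.977], [-0.977, 0.001, -0.215], [-0.001, -1.0, 0.0]]
wrist_force: [-0.6, 4.9, -0.6]
gripper_width: 0.0
time_s: 13.4
tool_pos: [0.5273, 0.1933, 0.3766]
ee_rot: [[0.098, -0.001, 0.995], [-0.995, 0.001, 0.098], [-0.001, -1.0, -0.0]]
wrist_force: [-4.3, 3.4, 1.2]
gripper_width: -0.0
[ 0.02366049 -0.00045585  0.10487419] [-4.27863461  3.38742988  1.17903582]
t 13.4 pos [0.5273 0.1933 0.3766] xang 275.61 units xyz [ 3.25 -0.02  0.59] turn units -5.57 F [-4.3  3.4  1.2] w -0.0
```

View pics/top1.png

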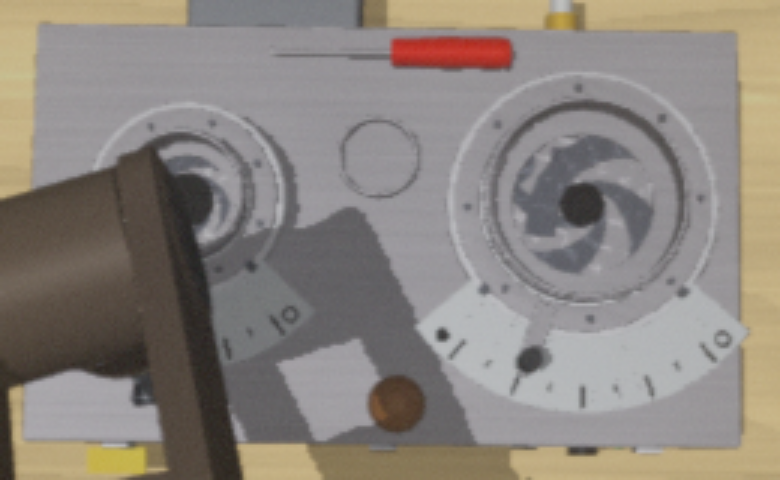

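Nothing else has moved. The narrow lever is advancing, so I'll carry on.

```bash
python3 -m jog '[[0,0.22,0,-0.04,-0.5],[0,0.22,0,-0.04,-0.5],[0,0.22,0,-0.04,-0.5],[0,0.22,0,-0.04,-0.5],[0,0.22,0,-0.04,-0.5],[0,0.22,0,-0.04,-0.5],[0,0.22,0,-0.04,-0.5],[0,0,0,0,0]]'
python3 -c "
from h import *
s=ctrl.sense();r=np.array(s['ee_rot']).T@(np.array([.634,.180,.377])-np.array(s['tool_pos']));print(r,s['wrist_force']);rel([.55,.114,.377],309);snap('w9')"
```

```text
time_s: 14.25
tool_pos: [0.5305, 0.1542, 0.3765]
ee_rot: [[0.446, -0.0, 0.895], [-0.895, -0.0, 0.446], [-0.0, -1.0, -0.0]]
wrist_force: [0.3, 0.8, 0.2]
gripper_width: 0.0002
[ 0.02299727 -0.0005055   0.10416524] [0.31092373 0.76074041 0.19511021]
t 14.25 pos [0.5305 0.1542 0.3765] xang 296.46 units xyz [ 1.79 -0.02 -0.02] turn units -2.09 F [0.3 0.8 0.2] w 0.0002
```

View pics/w9.png

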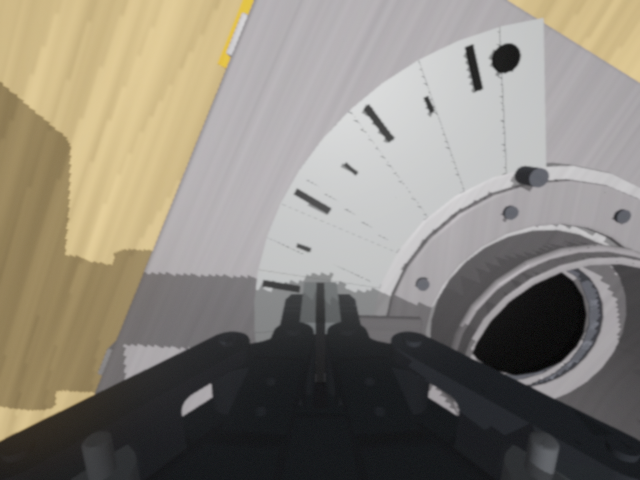

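```bash
python3 -m jog '[[0,0.2,0,-0.03,-0.45],[0,0.2,0,-0.03,-0.45],[0,0.15,0,-0.02,-0.3],[0,0.1,0,-0.015,-0.2]]'
python3 -m jog '[[0,0.08,0,-0.01,-0.2],[0,0.08,0,-0.01,-0.2]]'
python3 -m jog '[[0,0.06,0,-0.01,-0.15]]'
python3 -c "
from h import *
s=ctrl.sense();r=np.array(s['ee_rot']).T@(np.array([.634,.180,.377])-np.array(s['tool_pos']));print(r,s['wrist_force']);rel([.55,.114,.377],309)"
```

```text
time_s: 14.7
tool_pos: [0.5365, 0.1394, 0.3764]
ee_rot: [[0.571, -0.001, 0.821], [-0.821, 0.0, 0.571], [-0.0, -1.0, -0.001]]
wrist_force: [-4.2, 1.5, 0.6]
gripper_width: -0.0001
time_s: 14.9
tool_pos: [0.5386, 0.1358, 0.3764]
ee_rot: [[0.606, -0.0, 0.795], [-0.795, -0.0, 0.606], [-0.0, -1.0, -0.0]]
wrist_force: [-4.3, 0.6, 0.7]
gripper_width: -0.0001
time_s: 15.0
tool_pos: [0.5394, 0.1345, 0.3764]
ee_rot: [[0.619, -0.0, 0.785], [-0.785, -0.0, 0.619], [-0.0, -1.0, -0.0]]
wrist_force: [-7.7, 3.7, 0.2]
gripper_width: -0.0003
[ 0.02279103 -0.00063622  0.10249351] [-7.66398808  3.74420185  0.24186083]
t 15.0 pos [0.5394 0.1345 0.3764] xang 308.23 units xyz [ 0.91 -0.02 -0.17] turn units -0.13 F [-7.7  3.7  0.2] w -0.0003
```

```bash
python3 -m jog '[[0,0.04,0,0,0]]'; python3 -m jog '[[0,0.04,0,0,0]]';python3 -c "
from h import *
rel([.55,.114,.377],309);snap('w10')"
```

```text
time_s: 15.1
tool_pos: [0.5396, 0.134, 0.3763]
ee_rot: [[0.618, -0.001, 0.786], [-0.786, 0.001, 0.618], [-0.001, -1.0, -0.001]]
wrist_force: [-10.9, 11.6, 3.6]
gripper_width: 0.0001
time_s: 15.2
tool_pos: [0.5399, 0.1337, 0.3763]
ee_rot: [[0.618, -0.002, 0.786], [-0.786, 0.002, 0.618], [-0.003, -1.0, -0.001]]
wrist_force: [-14.1, 18.3, 5.2]
gripper_width: 0.0002
t 15.2 pos [0.5399 0.1337 0.3763] xang 308.16 units xyz [ 0.87 -0.03 -0.17] turn units -0.14 F [-14.1  18.3   5.2] w 0.0002
```

View pics/w10.png

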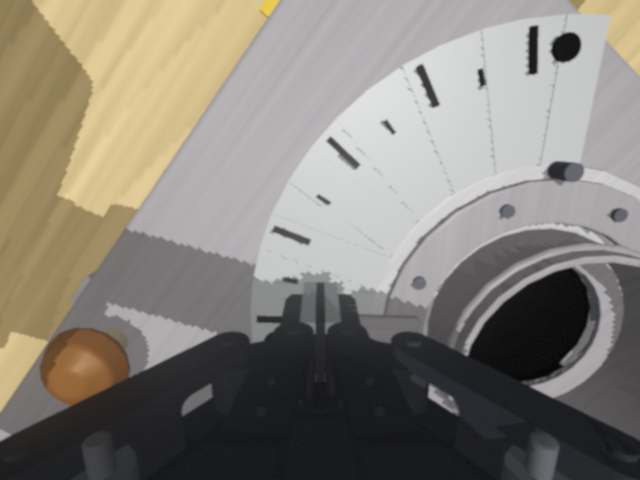

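Force rose sharply and the arm lines up with the open mark at (270,319), so it's at the stop. I'll back off, lift and look.

```bash
python3 -m jog '[[0,-0.2,0,0,0],[0,-0.4,0,0,0],[0,-0.6,0,0,0],[0,0,-1,0,0],[0,0,-1,0,0],[0,0,-1,0,0],[0,0,-1,0,0],[0,0,0,0,0]]'
python3 -c "
from h import *
s=ctrl.sense();R=np.array(s['ee_rot']);print(R.T@np.array([-.13,0.10,0])/.025)"
```

```text
time_s: 16.05
tool_pos: [0.5223, 0.1574, 0.4798]
ee_rot: [[0.619, 0.005, 0.786], [-0.786, 0.001, 0.619], [0.002, -1.0, 0.005]]
wrist_force: [0.2, 0.3, -0.4]
gripper_width: 0.0003
[-6.35943247 -0.0233691  -1.61154354]
```

```bash
python3 -m jog '[[0,1,0,0,0],[0,1,0,0,0],[0,1,0,0,0],[0,1,0,0,0],[0,0.6,0,0,0],[0,0,0,0,0],[0,0,0,0,0]]'
python3 -c "
from h import *
snap('w11')"
```

```text
time_s: 16.75
tool_pos: [0.5928, 0.0666, 0.476]
ee_rot: [[0.618, -0.001, 0.786], [-0.786, 0.0, 0.618], [-0.001, -1.0, -0.0]]
wrist_force: [-0.8, 1.0, 0.4]
gripper_width: 0.0001
```

View pics/w11.png

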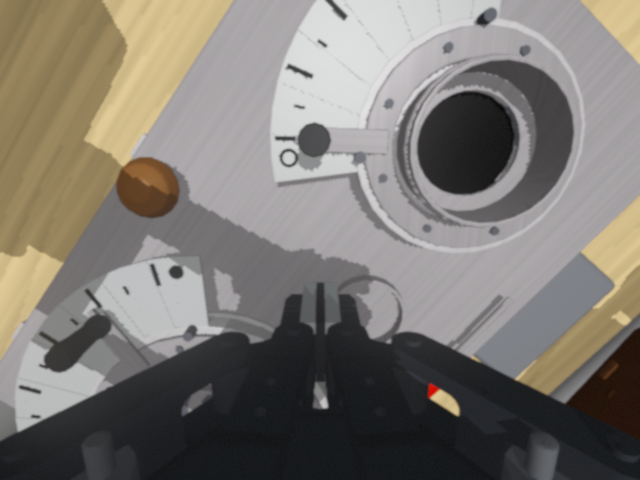

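The narrow lever lies on the open mark at (285,138) beside the circle, and its iris is open. I'll measure it, then move away and check both from the top camera.

```bash
python3 - <<'E'
from h import *
K,T,P,d=load("w11.npz");v,u=np.mgrid[:480,:640]
m=(v>115)&(v<165)&(u>292)&(u<338)&(P[...,2]>.233)&(d>0);h=P[m].mean(0);print(m.sum(),h)
c=np.array([.634,.180]);print(lev(h,c,-.012))
for uv in((285,138),(299,71),(338,9)): print(lev(ray(K,T,uv,.183),c,-.012))
print(lev(ray(K,T,(370,140.5),.192),c,-.012))
rel([.479,-.156,.48],249)
E
python3 -m jog '[[0,1,0,-0.5,1],[0,1,0,-0.6,1],[0,1,0,-0.7,1],[0,1,0,-0.8,1],[0,1,0,-0.8,1],[0,1,0,-0.8,1],[0,1,0,-0.8,1],[0,0.6,0,-0.8,1]]'
python3 -c "
from h import *
rel([.479,-.156,.48],249)"
```

```text
903 [0.54816292 0.11650445 0.23968743]
(np.float64(0.10676932425953303), np.float64(1.3488904581667265))
(np.float64(0.12734514749934453), np.float64(1.3490982425535394))
(np.float64(0.12587503846651144), np.float64(1.0012558992898208))
(np.float64(0.12347375353855837), np.float64(0.6462405886605137))
(np.float64(0.06975589778475291), np.float64(1.3466579354088335))
t 16.8 pos [0.5926 0.0668 0.4762] xang 308.19 units xyz [ 4.2  -0.15 -9.08] turn units 9.86 F [0.3 0.1 0.4] w 0.0001
time_s: 17.6
tool_pos: [0.5142, -0.1476, 0.4764]
ee_rot: [[-0.175, 0.0, 0.985], [-0.985, -0.0, -0.175], [0.0, -1.0, 0.0]]
wrist_force: [-0.1, 0.1, 0.8]
gripper_width: 0.0001
t 17.6 pos [ 0.5142 -0.1476  0.4764] xang 259.94 units xyz [ 0.58 -0.14 -1.33] turn units 1.82 F [-0.1  0.1  0.8] w 0.0001
```

The narrow marks share the same 0.05 rad offset (its scale has its own small yaw), so the handle sits on the open mark: q ≈ 1.40. Next I'll look at the wide lever again from a different position.

```bash
python3 -m jog '[[0,0.3,0,-0.6,1],[0,0.3,0,-0.6,0.8],[0,0.6,0,0,0],[0,0.6,0,0,0],[0,0,0,0,0],[0,0,0,0,0]]'
python3 - <<'E'
from h import *
snap('w12');rel([.479,-.156,.48],249)
p,_=ctrl.get_image('top');cv2.imwrite('pics/top2.png',cv2.resize(p[145:305,165:425,::-1],None,fx=3,fy=3,interpolation=cv2.INTER_CUBIC))
E
```

```text
time_s: 18.2
tool_pos: [0.4723, -0.1834, 0.4764]
ee_rot: [[-0.352, 0.0, 0.936], [-0.936, 0.0, -0.352], [-0.0, -1.0, 0.0]]
wrist_force: [-0.4, -0.5, -0.4]
gripper_width: 0.0
t 18.25 pos [ 0.4724 -0.1832  0.4763] xang 249.41 units xyz [-1.11 -0.15 -0.13] turn units 0.07 F [-0.1  0.   0. ] w -0.0001
```

View pics/w12.png

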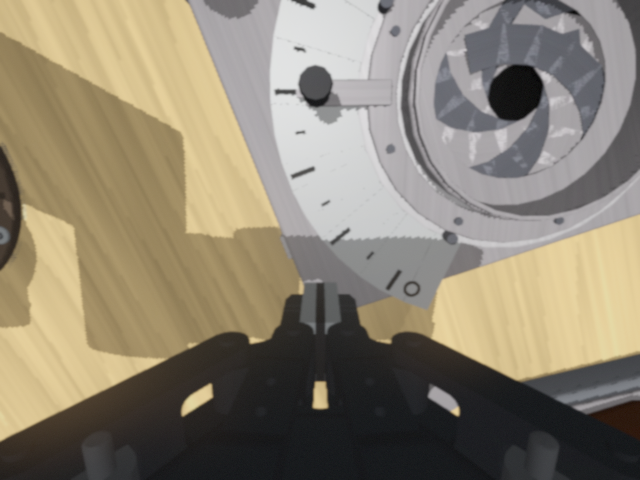

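View pics/top2.png

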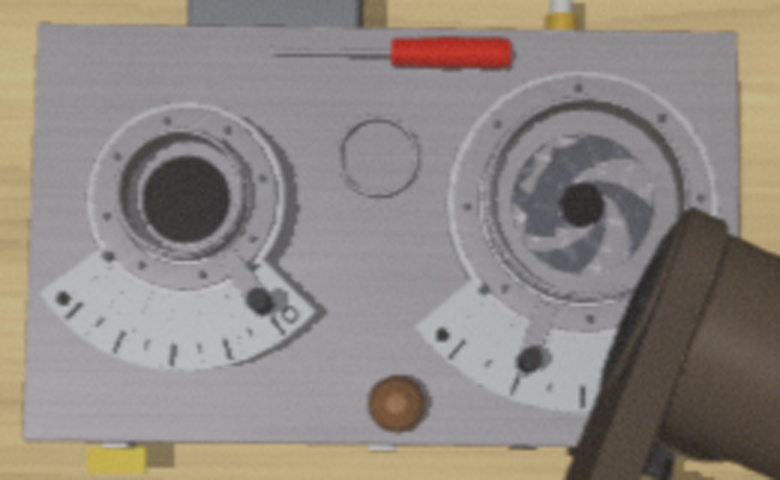

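The narrow iris is open with its handle by the open circle, and the wide pointer is at the quarter mark. Refining the wide reading.

Run:
```python
from h import *
K,T,P,d=load("w12.npz");v,u=np.mgrid[:480,:640]
m=(v>62)&(v<108)&(u>293)&(u<338)&(P[...,2]>.236)&(d>0);h=P[m].mean(0);print(m.sum(),h)
im=cv2.imread('pics/w12.png');g=cv2.cvtColor(im,cv2.COLOR_BGR2GRAY)
# mark centroids by darkness in windows
W=[]
for (a,b) in((285,92),(303,172),(341,236),(394,279)):
    sub=g[b-9:b+10,a-13:a+14].astype(float);
    if a==285: sub=sub[:,:22]
    w=np.clip(np.median(sub)-40-sub,0,None);yy,xx=np.mgrid[:w.shape[0],:w.shape[1]]
    W.append((a-13+(w*xx).sum()/w.sum(),b-9+(w*yy).sum()/w.sum()))
print(np.round(W,1))
c,y=fitm(K,T,W,[.35,.7,1.05,1.4],.156)
for cc,yy in((c,y),(np.array([.6305,-.141]),-.012),(np.array([.6307,-.1397]),-.012)):
    print("h",lev(h,cc,yy),"arm",[lev(ray(K,T,(x,92.3),.192),cc,yy)[1].round(4) for x in(350,375)],"marks",[lev(ray(K,T,w,.183),cc,yy)[1].round(3) for w in W])
cv2.imwrite('pics/w12z.png',cv2.resize(im[50:130,260:410],None,fx=5,fy=5,interpolation=cv2.INTER_CUBIC))
```

```text
968 [ 0.50249726 -0.09381297  0.23986948]
[[284.3  91.4]
 [302.6 172.1]
 [338.6 237.2]
 [394.3 280.2]]
fit c [ 0.6306 -0.1382] yaw 0.0025 resid 0.001
h (np.float64(0.1355944310436078), np.float64(0.363915171339369)) arm [np.float64(0.3631), np.float64(0.367)] marks [np.float64(0.347), np.float64(0.699), np.float64(1.05), np.float64(1.404)]
h (np.float64(0.13642329621628577), np.float64(0.35881616984848347)) arm [np.float64(0.3542), np.float64(0.3542)] marks [np.float64(0.344), np.float64(0.695), np.float64(1.048), np.float64(1.406)]
h (np.float64(0.1361673990921386), np.float64(0.36828213397923615)) arm [np.float64(0.3655), np.float64(0.3673)] marks [np.float64(0.353), np.float64(0.704), np.float64(1.055), np.float64(1.411)]
```

View pics/w12z.png

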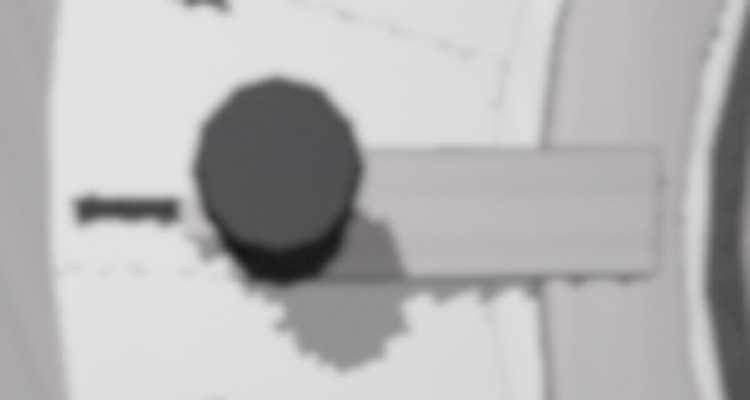

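Handle minus mark ≈ 0.013 rad (2 mm), so a small nudge is worthwhile.

```bash
python3 -c "
from h import *
rel([.4839,-.1396,.377],248.6)"
python3 -m jog '[[0,-0.8,0,-0.02,0],[0,-0.85,0,-0.03,0.1],[0,0,0.8,0,0],[0,0,0.8,0,0],[0,0,0.8,0,0],[0,0,0.8,0,0],[0,0,0.7,0,0],[0,0,0,0,0]]'
python3 -c "
from h import *
rel([.4952,-.1099,.377],248.5)"
```

```text
t 18.3 pos [ 0.4724 -0.183   0.4763] xang 249.41 units xyz [-1.79  3.97 -0.18] turn units 0.14 F [-0.4 -0.8 -0.6] w 0.0005
time_s: 19.1
tool_pos: [0.485, -0.1434, 0.377]
ee_rot: [[-0.361, -0.003, 0.933], [-0.933, 0.001, -0.361], [-0.0, -1.0, -0.004]]
wrist_force: [0.2, 0.2, -0.1]
gripper_width: -0.0004
t 19.1 pos [ 0.485  -0.1434  0.377 ] xang 248.83 units xyz [-1.4  0.  -0.1] turn units 0.06 F [ 0.2  0.2 -0.1] w -0.0004
```

```bash
python3 -m jog '[[0,-0.5,0,-0.03,0],[0,-0.4,0,-0.03,0],[0,-0.2,0,-0.03,0],[0,-0.15,0,0,0],[0,0,0,0,0],[0,0,0,0,0]]'
python3 -c "
from h import *
rel([.4952,-.1099,.377],248.5)"
```

```text
time_s: 19.7
tool_pos: [0.4946, -0.114, 0.3792]
ee_rot: [[-0.362, 0.0, 0.932], [-0.932, -0.0, -0.362], [0.0, -1.0, 0.0]]
wrist_force: [-0.2, -0.0, 0.1]
gripper_width: 0.0004
t 19.7 pos [ 0.4946 -0.114   0.3792] xang 248.8 units xyz [-0.16  0.09 -0.04] turn units 0.05 F [-0.2 -0.   0.1] w 0.0004
```

```bash
python3 -m jog '[[0,-0.08,0.04,-0.02,0],[0,-0.08,0.04,-0.02,0],[0,0,0,0,0],[0,0,0,0,0]]'
python3 -c "
from h import *
rel([.4952,-.1099,.377],248.5)"
python3 -m jog '[[0,0.2,0,0,0],[0,0.4,0,0,0],[0,0.6,0,0,0],[0,0,-1,0,0],[0,0,-1,0,0],[0,0,-1,0,0],[0,0.5,-1,0,0],[0,0,0,0,0]]'
python3 -m jog '[[0,0.5,0,0,0],[0,0.5,0,0,0],[0,0,0,0,0],[0,0,0,0,0]]'
python3 - <<'E'
from h import *
snap('w13');K,T,P,d=load("w13.npz");v,u=np.mgrid[:480,:640]
m=(v>50)&(v<150)&(u>285)&(u<345)&(P[...,2]>.236)&(d>0);h=P[m].mean(0);print(m.sum(),h)
for cc,yy in((np.array([.6306,-.1382]),.0025),(np.array([.6305,-.141]),-.012)): print(lev(h,cc,yy))
E
```

```text
time_s: 20.1
tool_pos: [0.4951, -0.1101, 0.3769]
ee_rot: [[-0.362, -0.0, 0.932], [-0.932, -0.0, -0.362], [0.0, -1.0, -0.0]]
wrist_force: [1.2, -1.8, 0.4]
gripper_width: -0.0002
t 20.1 pos [ 0.4951 -0.1101  0.3769] xang 248.77 units xyz [-0.01 -0.    0.  ] turn units 0.05 F [ 1.2 -1.8  0.4] w -0.0002
time_s: 20.9
tool_pos: [0.4797, -0.1516, 0.48]
ee_rot: [[-0.363, 0.004, 0.932], [-0.932, -0.002, -0.363], [0.0, -1.0, 0.005]]
wrist_force: [0.6, 0.5, -0.3]
gripper_width: -0.0002
time_s: 21.3
tool_pos: [0.4703, -0.1735, 0.4762]
ee_rot: [[-0.363, -0.001, 0.932], [-0.932, 0.001, -0.363], [-0.0, -1.0, -0.001]]
wrist_force: [-0.8, 1.0, 0.5]
gripper_width: 0.0001
941 [ 0.50309513 -0.09208336  0.2398384 ]
(np.float64(0.13558847871629073), np.float64(0.3504532224751906))
(np.float64(0.13647284635042561), np.float64(0.3454090447314531))
```

View pics/w13.png

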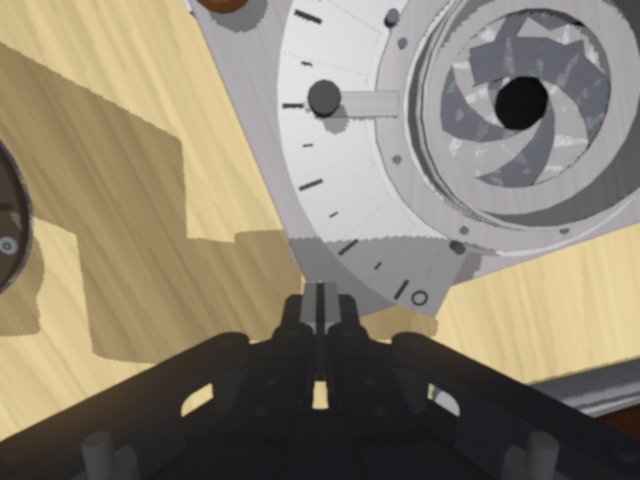

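The wide pointer is now on the quarter mark (293,105), with q ≈ 0.35. The tool is clear of everything, so I'm handing in.

```bash
python3 -m jog '[[0,0,-1,0,0],[0,0,-1,0,0],[0,0,0,0,0]]'
python3 - <<'E'
from rig import ctrl
import cv2
p,_=ctrl.get_image("scene");cv2.imwrite("pics/fin.png",p[:,:,::-1])
E
```

```text
time_s: 21.65
tool_pos: [0.4714, -0.1729, 0.5296]
ee_rot: [[-0.362, 0.004, 0.932], [-0.932, -0.002, -0.362], [0.0, -1.0, 0.004]]
wrist_force: [0.3, -0.8, 0.2]
gripper_width: 0.0001
```

View pics/fin.png

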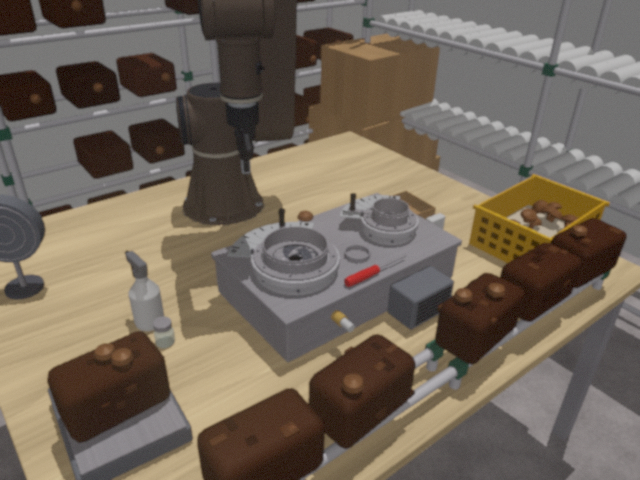

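```bash
python3 -c "
from rig import ctrl
print(ctrl.job_done(),ctrl.sense()['time_s'])"
```

```text
the job is handed in; nothing more can be done
the job is handed in; nothing more can be done
```

The mist box is turned over to its narrow outlet, and I handed the job in at about 21.7 s of the 64 s allowed.

- **Wide lever:** I pushed it with the shut fingers to the quarter-open mark. A first check showed it about 0.013 rad short, so I nudged it again. The last readings were q ≈ 0.345–0.350 against a target of 0.35.
- **Narrow lever:** I pushed it to its fully-open stop. The force peaked at about 24 N there, higher than friction alone, before I backed off. In the wrist picture the handle sits on the fully-open mark.
- **One disagreement:** using the yaw I had estimated for the box, the narrow lever read 1.349 rather than 1.40. Its scale marks showed the same offset of about 0.05 rad, so I put it down to that scale being slightly turned and judged the lever to be at its stop.
- **Everything else:** in the later pictures the loose items I could see looked unmoved, and the gripper was clear of everything when I handed in.

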